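# Index the inspection camera one hole over the hot-bar blade

### The job

The camera on the swing arm of the inspection stand looks down on an empty pad; bring it over the hot-bar blade (the small brass block with a thin steel strip along its top), which lies on the next pad to the left or to the right. Gently hook a fingertip through the arm's pull ring without pinching it, lift the spring index pin out of its hole, swing the arm by one hole to the blade's side and no further, and let the pin drop fully home in that hole. Finish with the hand off the ring, and do not shift the blade, the setting block or anything else lying on the stand and the bench.

Things in the scene. Friction and masses are not known exactly. Their poses are not given: they have to be found in the camera images.
- pivot (a point): hub of the stand, on the vertical axis of its swing arm, 130 mm above the bench. x points to the back of the stand, away from the robot (the stand may be turned some 0.25 rad about the vertical), y to its left. The stand is fixed to the bench: grey base plate 260 x 300 x 10 mm, its front edge 215 mm before the pivot.
- middle_hole (a point): mouth of the middle one of five index holes in the aluminium arc at the front of the stand; arc 32 mm wide, its top 90 mm above the bench. The holes lie on a circle of radius 190 mm round the pivot, 20 degrees (0.349 rad) apart. Behind the arc are five rubber pads, one for each hole, on a circle of radius 105 mm. Axes as at the pivot.
- camera_arm (a joint): angle of the arm about the pivot, rad: 0 in the middle hole, where it starts; +0.349 in the next hole anticlockwise seen from above (its front end with the ring goes to the right, towards -y), -0.349 in the next hole clockwise (to the left). Light friction (0.12 N m): the arm stays where it is left, and the pin locks it while in a hole.
- index_pin (a joint): lift of the index pin, m: 0 is fully home in a hole; from 0.011 it is clear of the arc, and it rides at 0.011 on the arc between holes; 0.024 is the upper stop. The spring presses it down with about 5 N at 0 and 8 N at 0.012. Over a hole it drops in by itself if the ring is free. Forces over 35 N on the ring (a grip, or pulling against the stop) are too much.
- ring_centre (a point): middle of the opening of the pull ring on top of the index pin, at the arm's front end: a rigid oblong loop of 7 mm steel bar, opening 50 mm wide and 40 mm high, facing the robot, its top leaning 35 degrees away towards the pivot. 187 mm above the bench with the pin home; rises with the pin, turns with the arm. x points along the arm to the pivot, z up.
- ring_top (a point): middle of the ring's top bar, on its centre line (bar 7 mm thick): 19 mm above and 13 mm behind ring_centre. A closed hand tilted some 30 degrees from vertical, fingers pointing forward and down towards the pivot, passes under it through the ring. The camera behind it (top 197 mm above the bench) begins 67 mm behind the pin.
- lens_axis (a point): centre of the lower end of the camera's lens, a black barrel 34 mm in diameter that hangs from the arm 105 mm from the pivot, 76 mm above the bench.
- blade_centre (a point): centre of the hot-bar blade, a brass block 16 x 52 x 16 mm with a thin steel strip standing 8 mm out of its top, loose on the pad next to the camera's, on the left or on the right; its y axis is its length. It stays where it is.
- block: setting block, a grey steel block 25 x 50 x 38 mm with three holes in its top, loose on the pad at the camera's other side; origin at the centre of its underside. To be left alone.
- cap: black lens cap, 34 mm in diameter and 8 mm high, lying on the back right corner of the stand's base plate; origin at the centre of its underside. To be left alone.
- cup: small white cup, 45 mm in diameter and 18 mm high, on the bench in front of the stand; origin at the centre of its underside. To be left alone.
- eye_loupe: black eye loupe, 37 mm in diameter and 28 mm high, on the bench to the right of the stand; origin at the centre of its underside. To be left alone.
- roller: white nylon roller, 21 mm in diameter and 26 mm high, standing on the bench to the left in front of the stand; origin at the centre of its underside. To be left alone.
- driver: screwdriver 167 mm long with a 24 mm handle, lying on the bench in front of the stand; origin near the middle of its underside. To be left alone.
Things that resemble listed ones, but are neither listed nor needed, are in the scene too. What is shaped like the part that bears blade_centre but orange or purple is not meant.

How it is judged:
By the outcome, as a careful person would: the job done as asked, in the order asked, and still so for the second after the job is handed in, with the robot touching nothing.
It also fails if it takes over 42 s, if anything falls off the work surface, if the arm or the gripper's body presses on something with over 40 N, if the wrist force passes 120 N, or if a joint passes its speed limit or range.

### The arm

A 6-joint arm with a two-finger parallel gripper is mounted at the origin on a cart in front of the work surface, level with it; the furniture and walls round the work are solid. World frame = base frame: x ahead of the robot, y to its left, z up, the work surface at z = 0. Lengths are in m, angles in degrees, forces in N, time in s.
With the tool pointing down it reaches from about 0.4 to 0.825 m from the base axis. Payload 7 kg.
Tool frame: the origin (TCP) lies at the very end of the fingers, on their centre line; the grasp point (between the pads) lies 19 mm behind it (ctrl.grip_point_offset is the distance from the TCP to the grasp point, in m); x points along the fingers, z is the direction in which the jaws open and shut, and the axes are right-handed (so a half turn about x gives the same grasp; the last joint's range is limited). The gripper opens to 88 mm and grips with 3 to 60 N. Pads are 19 mm wide; open, the fingers measure 130 mm over their backs; the gripper's body (78 mm by 193 mm) begins 47 mm behind the grasp point.
Start: joints at [-49.727, 20.546, 0.682, 0, -70.136, -16.507], TCP at [0.272, -0.618, 0.227] pointing down, gripper open.
Joint ranges: [-176.03, 176.03], [-82.01, 121.73], [-58.28, 71.71], [-173.87, 95.51], [-174.79, -0.11], [-173.66, 173.66]. Speed limits (degrees/s): [136.94, 136.94, 172.46, 180, 180, 180].

### API

Orientations are given as [roll, pitch, yaw] about the fixed x, y, z axes, in that order (R = Rz(yaw) Ry(pitch) Rx(roll)).
In Python, from plant import get_obs, snapshot, calibration, close_job, ctrl gives the robot as it stands.
- The arm moves only by the tool move_arm, never from a script. Its argument "commands" is a list that holds one entry, the list of rows, each a list of 4 numbers: the shift along the tool's x, y, z in cm, then the turn about the tool's x in rad. In form: [[[dx, dy, dz, spin], ...]]. A call has 1 to 8 rows; each row shifts and turns the commanded pose from where the row before left it, along the tool's axes as they then stand; what a row does not reach is not made up. A row lasts 1/10 s, in which the tool goes at most 50 mm and 8.59 degrees, less where a joint would pass 70% of its speed; a pose out of reach is approached as far as the arm can. A call with a gripper value outside its range is refused whole. "jaw" is the finger opening in cm, from 0 to 8.76, set as the call begins (left out, the last holds). The fingers move at their own pace and stop on an object; the grip force is fixed at half the most. Time passes only in rows, so rows that do not move let the fingers close. It gives the time, the measured TCP pose, the force and the opening at its end, in the units of the state.
- get_obs(): the state, without advancing time (a new reading comes with each control period).
- snapshot(name): name is "scene" or "side" or "wrist"; returns (picture, depth): 480x640x3 uint8, red, green, blue; 480x640 float32, m along the optical axis (not along the pixel's ray), 0 where there is no reading.
- calibration(name): a dict with "mtx" (3x3 intrinsics, pixels), "T" (4x4, takes a point from camera to world coordinates); the wrist camera has in their place "tool_from_camera" (4x4, takes a point from camera to tool coordinates, whose origin is the TCP and whose axes are the tool frame's). Camera axes: x right, y up, looking along -z (the intrinsics and any distortion apply to the point x, -y, -z); pixel columns grow to the right and rows downward; lengths in m; the calibration is good to about 2 mm. A picture is of the moment at which its call begins: read the wrist's pose just before it. calibration takes no time and is no camera call.
- close_job(): hands the job in, once; it reports no verdict.
The state is a dict: "clock": time; "joint_pos": joint angles; "qvel": joint speeds; "tau": joint torques, N m; "tool_pos": TCP position; "orientation": TCP orientation; "force": force on the tool from outside, world axes, zero at the start; "moment": the same for the moment, N m; "opening": finger opening in m.
Only numpy, scipy, OpenCV 4.12 (cv2) and the standard library are available. Lean on these libraries where they do the work, as an engineer would, in place of code of your own. Each camera call takes 0.05 s, during which the arm holds its last target. There are 200 camera calls.

## Working session

There is one attempt and no reset: what is moved stays moved. The work goes in short steps, Python scripts to look and compute and a tool call to move; the robot and the scene stay as the last step left them, time stands still between calls to the robot, and variables do not carry over. Pictures are saved under pics/ and viewed, about 8 in all and at most 12, crops included, and the job is handed in when it is done.

Besides the shell and the picture viewer there is one more tool, called by a JSON object that holds its "api" and its "payload", one argument or row to a line. move_arm: Moves the arm, as the interface text tells. Its arguments: {"type":"object","properties":{"commands":{"type":"array"},"jaw":{"type":"number"}},"required":["commands"]}

```bash
ls; mkdir -p pics
cat > h.py <<'E'
import numpy as np, cv2
from plant import get_obs, snapshot, calibration, close_job, ctrl
E
python3 - <<'E'
from h import *
print(get_obs())
for n in("scene","side"):
    p,d=snapshot(n); cv2.imwrite(f"pics/{n}0.png",p[:,:,::-1]); np.savez(f"pics/{n}0.npz",p=p,d=d)
    print({k:np.round(v,4).tolist() for k,v in calibration(n).items()})
print({k:np.round(v,4).tolist() for k,v in calibration("wrist").items()})
E
```

```text
pics
{'clock': 0.0, 'joint_pos': array([-4.97301496e+01,  2.05906796e+01,  6.33868571e-01, -2.03070484e-02,
       -7.01330277e+01, -1.65059849e+01]), 'qvel': array([ 0.09629916,  0.0947135 , -0.09261714, -0.01270314,  0.12571994,
       -0.04737462]), 'tau': array([-2.67394062e-04, -5.82719278e+01,  2.93058783e+01,  6.99735135e+00,
        6.84848113e-03, -1.91575682e-04]), 'tool_pos': array([ 0.27178422, -0.6173497 ,  0.22563132]), 'orientation': array([  4.51113518,  89.90815477, 118.26808461]), 'force': array([0.57634752, 0.53253665, 0.27567682]), 'moment': array([-0.08111166,  0.02726097,  0.0023805 ]), 'opening': 0.0874330184268658}
{'mtx': [[445.5857, 0.0, 314.7872], [0.0, 445.5857, 232.8095], [0.0, 0.0, 1.0]], 'T': [[-0.819, 0.3898, -0.4211, 0.2357], [-0.5739, -0.5572, 0.6002, 0.5068], [-0.0007, 0.7332, 0.68, 0.7338], [0.0, 0.0, 0.0, 1.0]]}
{'mtx': [[443.7663, 0.0, 322.631], [0.0, 443.7663, 243.0255], [0.0, 0.0, 1.0]], 'T': [[0.9392, 0.3046, -0.1585, 0.4353], [-0.3432, 0.8184, -0.4609, -0.485], [-0.0107, 0.4873, 0.8732, 1.041], [0.0, 0.0, 0.0, 1.0]]}
{'mtx': [[353.9245, 0.0, 323.5864], [0.0, 353.9245, 241.9156], [0.0, 0.0, 1.0]], 'tool_from_camera': [[-0.0, 0.2917, -0.9565, -0.1569], [0.0004, 0.9565, 0.2917, 0.0798], [1.0, -0.0004, -0.0001, 0.0008], [0.0, 0.0, 0.0, 1.0]]}
```

View pics/scene0.png

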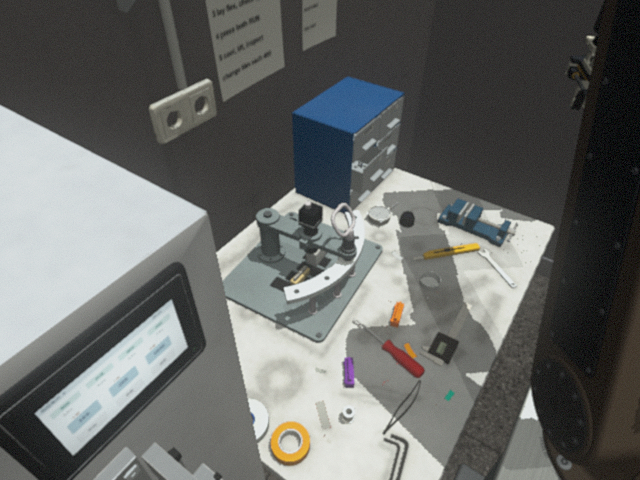

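View pics/side0.png

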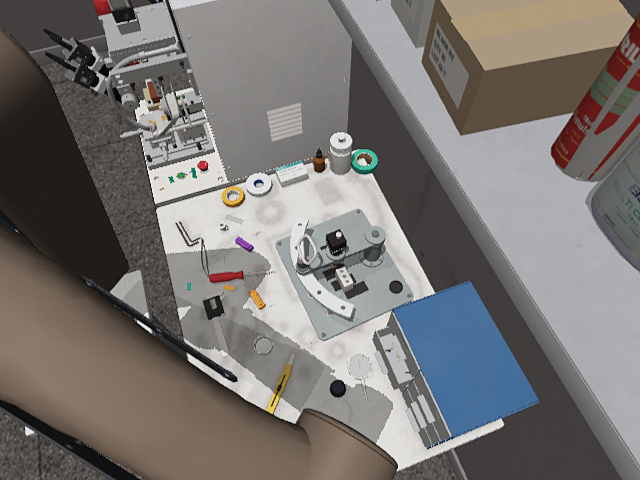

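The scene view shows the stand at (300,250), with the ring at (343,220) and a brass thing at (300,275). The side view shows the ring at (305,250), the hub at (375,235) and a light block with holes at (345,278). I'll enlarge both to confirm.

Run:
```python
from h import *
a=cv2.imread("pics/scene0.png")[190:340,220:390]; b=cv2.imread("pics/side0.png")[200:340,265:425]
f=lambda i:cv2.resize(i,(400*1,int(i.shape[0]*400/i.shape[1])),interpolation=cv2.INTER_CUBIC)
a,b=f(a),f(b); h=max(a.shape[0],b.shape[0]); c=np.zeros((h,800,3),np.uint8); c[:a.shape[0],:400]=a; c[:b.shape[0],400:]=b
cv2.imwrite("pics/crop0.png",c); print(a.shape,b.shape)
```

```text
(352, 400, 3) (350, 400, 3)
```

View pics/crop0.png

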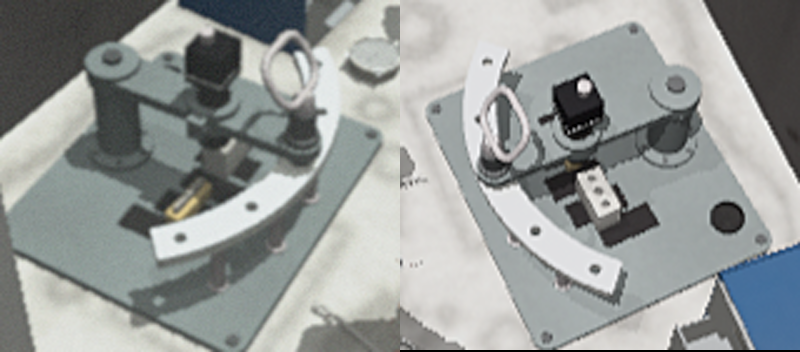

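The crops confirm it. The brass block with the steel strip is at scene px (300,275), on the arm's left (+y). The grey block with three holes is at side px (345,278), on its right. The purple (348,372) and orange (397,313) lookalikes on the bench are not meant. So the arm swings left, to −0.349.

```bash
cat >> h.py <<'E'
def ray(n,u,v,Tw=None):
    c=calibration(n); K=c["mtx"]; T=c["T"] if Tw is None else Tw
    d=np.array([(u-K[0,2])/K[0,0],-(v-K[1,2])/K[1,1],-1.]); return T[:3,3],T[:3,:3]@d
def plane(r,z): o,d=r; return o+d*(z-o[2])/d[2]
def tri(*rs):
    A=0;b=0
    for o,d in rs:
        d=d/np.linalg.norm(d); P=np.eye(3)-np.outer(d,d); A=A+P; b=b+P@o
    x=np.linalg.solve(A,b); return x,[np.linalg.norm(np.cross(x-o,d/np.linalg.norm(d))) for o,d in rs]
def wristT(o=None):
    from scipy.spatial.transform import Rotation as R
    o=o or get_obs(); T=np.eye(4); T[:3,:3]=R.from_euler("xyz",o["orientation"],degrees=True).as_matrix(); T[:3,3]=o["tool_pos"]
    return T@calibration("wrist")["tool_from_camera"]
E
python3 - <<'E'
from h import *
np.set_printoptions(precision=4,suppress=True)
print("hub",tri(ray("scene",268,211.2),ray("side",375.4,233.6)))
print("ring",tri(ray("scene",342.8,219.7),ray("side",307,249.2)))
H=[plane(ray("scene",296.5,291.2),.09),plane(ray("scene",327.1,277.5),.09),plane(ray("side",300.2,224.8),.09),plane(ray("side",319,292.4),.09),plane(ray("side",343.4,307.2),.09)]
print(np.array(H))
from scipy.optimize import least_squares
# assign: angle index (left positive): +2,+1 scene ; side: ?, -1,-2
for k in(1,2):
    idx=np.array([2,1,k,-1,-2])
    f=lambda p:np.concatenate([np.array(H)[i,:2]-p[:2]+0.19*np.array([np.cos(p[2]-idx[i]*.349),np.sin(p[2]-idx[i]*.349)]) for i in range(5)])
    s=least_squares(f,[.75,0,0]); print(k,s.x,np.abs(s.fun).max())
    p=s.x;print("middle",p[:2]-.19*np.array([np.cos(p[2]),np.sin(p[2])]))
Z=np.load("pics/side0.npz")
E
```

```text
hub (array([ 0.7273, -0.0238,  0.1307]), [np.float64(0.0005767779590345875), np.float64(0.0005767779590344263)])
ring (array([ 0.5529, -0.0363,  0.1859]), [np.float64(0.0001503062222299477), np.float64(0.00015030622222985277)])
[[ 0.5705  0.089   0.09  ]
 [ 0.5427  0.0282  0.09  ]
 [ 0.573   0.086   0.09  ]
 [ 0.5552 -0.1028  0.09  ]
 [ 0.5948 -0.1561  0.09  ]]
1 [ 0.733  -0.0172  0.042 ] 0.04572570643187849
middle [ 0.5432 -0.0251]
2 [ 0.7276 -0.0207  0.0928] 0.0017170727938400077
middle [ 0.5384 -0.0383]
```

Run:
```python
from h import *
np.set_printoptions(precision=3,suppress=True)
from scipy.spatial.transform import Rotation as R
o=get_obs(); print(R.from_euler("xyz",o["orientation"],degrees=True).as_matrix())
P=[]
for n in("scene","side"):
    d=np.load(f"pics/{n}0.npz")["d"]; c=calibration(n);K=c["mtx"]
    v,u=np.mgrid[:480,:640]; m=d>0
    X=np.stack([(u-K[0,2])/K[0,0]*d,-(v-K[1,2])/K[1,1]*d,-d],-1)[m]
    P.append(X@c["T"][:3,:3].T+c["T"][:3,3])
P=np.vstack(P)
print("max z per cell; rows x, cols y -0.6..0.5")
for x in np.arange(.1,1.3,.1):
    print(round(x,1),[round(float(P[q,2].max()),2) if (q:=(abs(P[:,0]-x)<.05)&(abs(P[:,1]-y)<.05)).any() else None for y in np.arange(-.7,.55,.1)])
```

```text
[[-0.001 -0.915 -0.403]
 [ 0.001 -0.403  0.915]
 [-1.     0.     0.001]]
max z per cell; rows x, cols y -0.6..0.5
0.1 [-0.79, -0.79, -0.79, -0.79, -0.79, -0.69, 0.57, 0.55, 0.43, 0.27, -0.79, -0.79, 0.4]
0.2 [-0.79, -0.79, 0.0, 0.73, 0.74, 0.73, 0.73, 0.62, 0.52, 0.01, 0.01, 0.01, 0.39]
0.3 [0.39, 0.47, 0.33, 0.74, 0.76, 0.75, 0.81, 0.62, 0.03, 0.01, 0.01, 0.35, 0.46]
0.4 [None, None, 0.68, 0.7, 0.69, 0.02, 0.03, 0.03, 0.03, 0.03, 0.53, 0.53, 0.53]
0.5 [None, None, 0.66, 0.65, 0.03, 0.02, 0.19, 0.19, 0.09, 0.01, 0.53, 0.53, 0.53]
0.6 [None, 0.68, 0.69, 0.69, 0.69, 0.69, 0.69, 0.69, 0.68, 0.01, 0.52, 0.53, None]
0.7 [None, 0.68, 0.69, 0.77, 0.84, 0.77, 0.77, 0.73, 0.68, 0.01, 0.5, 0.53, None]
0.8 [None, -0.79, 0.24, 0.68, 0.84, 0.77, 0.77, 0.12, 0.02, 0.03, 0.46, 0.47, None]
0.9 [0.37, 0.39, 0.41, 0.44, 0.46, 0.77, 0.51, 0.53, 0.55, 0.57, 0.54, 0.2, 0.2]
1.0 [None, None, None, None, None, None, None, None, None, None, None, None, None]
1.1 [None, None, None, None, None, None, None, None, None, None, None, None, None]
1.2 [None, None, None, None, None, None, None, None, None, None, None, None, None]
```

Run:
```python
from h import *
np.set_printoptions(precision=3,suppress=True)
d=np.load("pics/side0.npz")["d"]
for u,v in[(345,15),(400,75),(455,140),(520,220),(600,320),(635,380),(400,40),(480,120),(560,200),(420,455),(500,425),(340,450),(320,410),(350,470),(250,440),(150,300),(100,430),(30,180),(60,60),(150,100)]:
    r=ray("side",u,v); print(u,v,r[0]+r[1]*d[v,u])
d=np.load("pics/scene0.npz")["d"]
for u,v in[(620,100),(620,250),(575,60),(560,380),(590,60),(240,150),(250,30),(450,100)]:
    r=ray("scene",u,v); print(u,v,r[0]+r[1]*d[v,u])
```

```text
345 15 [0.649 0.026 0.673]
400 75 [ 0.661 -0.118  0.685]
455 140 [ 0.673 -0.229  0.685]
520 220 [ 0.683 -0.338  0.684]
600 320 [ 0.691 -0.446  0.685]
635 380 [ 0.686 -0.496  0.685]
400 40 [ 0.688 -0.06   0.684]
480 120 [ 0.695 -0.229  0.706]
560 200 [ 0.731 -0.332  0.684]
420 455 [ 0.641 -0.49  -0.001]
500 425 [ 0.83  -0.496  0.   ]
340 450 [ 0.454 -0.462  0.653]
320 410 [ 0.473 -0.333  0.003]
350 470 [ 0.456 -0.478  0.651]
250 440 [ 0.391 -0.433  0.672]
150 300 [-0.051  0.482 -0.8  ]
100 430 [ 0.298 -0.396  0.708]
30 180 [ 0.242 -0.114  0.673]
60 60 [0.167 0.504 0.384]
150 100 [0.305 0.543 0.188]
620 100 [0.226 0.016 0.538]
620 250 [0.168 0.083 0.425]
575 60 [ 0.331 -0.664  0.331]
560 380 [0.15  0.111 0.235]
590 60 [ 0.301 -0.636  0.347]
240 150 [ 0.902 -0.135  0.16 ]
250 30 [ 0.901 -0.207  0.413]
450 100 [ 0.769 -1.228 -0.118]
```

{"api": "move_arm", "payload": {
  "commands": [
    [[-5,0,0,0.15],[-5,0,0,0.15],[-5,0,0,0.02],[-5,0,0,0],[-5,0,0,0],[0,0,5,0],[0,0,5,0],[0,0,5,0]]
  ],
  "jaw": 0
}}

```text
clock: 0.9
tool_pos: [0.2578, -0.4672, 0.4755]
orientation: [28.5, 89.9, 123.9]
force: [1.0, 1.4, 1.2]
opening: 0.029
```

{"api": "move_arm", "payload": {
  "commands": [
    [[-3,-1.5,4,0],[-3,-1.5,4,0],[-3,-1.5,4,0],[-3,-1.5,4,0],[-3,-1.5,4,0],[-3,-1.5,4,0],[-3,-1.5,4,0],[-3,-1.5,4,0]]
  ]
}}

```text
clock: 1.7
tool_pos: [0.3425, -0.1509, 0.7077]
orientation: [-80.9, 90.0, 14.5]
force: [1.7, -0.4, 0.9]
opening: 0.0007
```

{"api": "move_arm", "payload": {
  "commands": [
    [[-3,-1,4,0],[-3,-1,4,0],[-3,-1,2,0],[-5,0,0,0],[-5,0,0,0],[0,0,0,0]]
  ]
}}

```text
clock: 2.3
tool_pos: [0.3465, -0.0481, 0.8362]
orientation: [-129.5, 88.5, -34.0]
force: [-0.2, 0.0, -0.2]
opening: 0.0005
```

Run:
```python
from h import *
o=get_obs(); print({k:np.round(o[k],3) for k in("clock","joint_pos","tool_pos","orientation","force","opening")})
```

```text
{'clock': np.float64(2.3), 'joint_pos': array([  27.042,    8.083,   71.688,    2.942, -152.83 , -108.916]), 'tool_pos': array([ 0.347, -0.048,  0.836]), 'orientation': array([-129.461,   88.465,  -33.961]), 'force': array([-0.215,  0.026, -0.221]), 'opening': np.float64(0.0)}
```

{"api": "move_arm", "payload": {
  "commands": [
    [[-5,0,0,0],[-5,0,0,0]]
  ]
}}

```text
clock: 2.5
tool_pos: [0.318, -0.0438, 0.8539]
orientation: [-125.3, 86.0, -29.9]
force: [-0.8, 0.5, 0.8]
opening: 0.0005
```

```bash
cat > st.py <<'E'
from h import *
np.set_printoptions(precision=3,suppress=True)
o=get_obs(); print({k:np.round(o[k],3) for k in("clock","joint_pos","tool_pos","orientation","force","opening")})
from scipy.spatial.transform import Rotation as R
M=R.from_euler("xyz",o["orientation"],degrees=True).as_matrix(); print(M)
E
python3 st.py
```

```text
{'clock': np.float64(2.5), 'joint_pos': array([  33.912,    5.905,   71.616,    8.211, -153.686, -111.086]), 'tool_pos': array([ 0.318, -0.044,  0.854]), 'orientation': array([-125.256,   85.953,  -29.857]), 'force': array([-0.764,  0.528,  0.813]), 'opening': np.float64(0.0)}
[[ 0.061 -0.994 -0.093]
 [-0.035 -0.095  0.995]
 [-0.998 -0.058 -0.041]]
```

{"api": "move_arm", "payload": {
  "commands": [
    [[-4,-3,0,0],[-4,-3,0,0],[-4,-3,0,0]]
  ]
}}

```text
clock: 2.8
tool_pos: [0.3583, -0.0273, 0.856]
orientation: [-122.6, 81.9, -27.1]
force: [1.1, 0.2, 0.2]
opening: 0.0004
```

```bash
python3 st.py
```

```text
{'clock': np.float64(2.8), 'joint_pos': array([  36.148,    8.087,   71.614,   14.132, -149.105, -108.242]), 'tool_pos': array([ 0.358, -0.027,  0.856]), 'orientation': array([-122.59 ,   81.93 ,  -27.105]), 'force': array([1.077, 0.159, 0.228]), 'opening': np.float64(0.0)}
[[ 0.125 -0.988 -0.091]
 [-0.064 -0.099  0.993]
 [-0.99  -0.118 -0.076]]
```

{"api": "move_arm", "payload": {
  "commands": [
    [[-4,-3,0,0],[-4,-3,0,0],[-4,-3,0,0],[-4,-3,0,0],[-4,-3,0,0],[-4,-3,0,0]]
  ]
}}

```text
clock: 3.4
tool_pos: [0.4102, 0.009, 0.874]
orientation: [-118.8, 73.1, -23.3]
force: [-0.0, 0.1, 0.5]
opening: 0.0001
```

```bash
python3 st.py
```

```text
{'clock': np.float64(3.4), 'joint_pos': array([  43.136,   10.49 ,   71.628,   25.246, -141.46 , -106.399]), 'tool_pos': array([0.41 , 0.009, 0.874]), 'orientation': array([-118.84 ,   73.145,  -23.285]), 'force': array([-0.03 ,  0.102,  0.489]), 'opening': np.float64(0.0)}
[[ 0.266 -0.961 -0.078]
 [-0.115 -0.112  0.987]
 [-0.957 -0.254 -0.14 ]]
```

{"api": "move_arm", "payload": {
  "commands": [
    [[-4,-2,-2,0],[-4,-2,-2,0],[-4,-2,-2,0],[-4,-2,-2,0]]
  ]
}}

```text
clock: 3.8
tool_pos: [0.3965, -0.0415, 0.9062]
orientation: [-117.8, 67.0, -22.2]
force: [-0.1, -0.1, 0.1]
opening: 0.0007
```

```bash
python3 st.py
```

```text
{'clock': np.float64(3.8), 'joint_pos': array([  41.896,    8.238,   71.655,   31.913, -138.325,  -99.453]), 'tool_pos': array([ 0.397, -0.042,  0.906]), 'orientation': array([-117.812,   67.004,  -22.225]), 'force': array([-0.107, -0.093,  0.127]), 'opening': np.float64(0.001)}
[[ 0.362 -0.93  -0.063]
 [-0.148 -0.124  0.981]
 [-0.921 -0.346 -0.182]]
```

{"api": "move_arm", "payload": {
  "commands": [
    [[1,0,5,0],[1,0,5,0],[1,0,5,0],[1,0,5,0],[1,0,5,0],[-4,-2,0,0],[-4,-2,0,0],[-4,-2,0,0]]
  ]
}}

```text
clock: 4.6
tool_pos: [0.4007, 0.197, 0.8853]
orientation: [-117.4, 65.2, -21.5]
force: [6.3, -19.7, 37.8]
opening: 0.0005
```

```bash
python3 st.py
```

```text
{'clock': np.float64(4.6), 'joint_pos': array([  69.487,   16.098,   71.736,   39.61 , -138.88 , -121.756]), 'tool_pos': array([0.401, 0.197, 0.885]), 'orientation': array([-117.352,   65.207,  -21.465]), 'force': array([  6.336, -19.712,  37.776]), 'opening': np.float64(0.0)}
[[ 0.39  -0.919 -0.063]
 [-0.153 -0.133  0.979]
 [-0.908 -0.372 -0.193]]
```

{"api": "move_arm", "payload": {
  "commands": [
    [[-1,0,-4,0],[-1,0,-4,0]]
  ]
}}

```text
clock: 4.8
tool_pos: [0.3956, 0.1212, 0.9047]
orientation: [-117.1, 64.8, -21.1]
force: [0.4, -1.3, 0.3]
opening: 0.0005
```

```bash
python3 st.py
python3 - <<'E'
from h import *
p,d=snapshot("scene"); q,_=snapshot("side"); cv2.imwrite("pics/both1.png",np.hstack([cv2.resize(p,(400,300)),cv2.resize(q,(400,300))])[:,:,::-1])
E
```

```text
{'clock': np.float64(4.8), 'joint_pos': array([  64.791,   12.767,   71.534,   40.635, -139.241, -115.24 ]), 'tool_pos': array([0.396, 0.121, 0.905]), 'orientation': array([-117.144,   64.767,  -21.054]), 'force': array([ 0.403, -1.26 ,  0.266]), 'opening': np.float64(0.0)}
[[ 0.398 -0.915 -0.065]
 [-0.153 -0.137  0.979]
 [-0.905 -0.379 -0.194]]
```

View pics/both1.png

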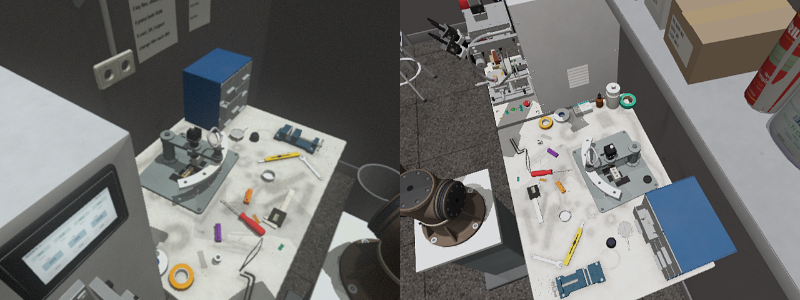

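{"api": "move_arm", "payload": {
  "commands": [
    [[-4,-3,-1,0],[-4,-3,-1,0]]
  ]
}}

```text
clock: 5.1
tool_pos: [0.3963, 0.1053, 0.9235]
orientation: [-114.4, 61.5, -18.3]
force: [-0.5, 0.2, 0.1]
opening: 0.0006
```

```bash
python3 st.py
```

```text
{'clock': np.float64(5.1), 'joint_pos': array([  65.461,   11.831,   71.629,   44.29 , -137.157, -112.976]), 'tool_pos': array([0.396, 0.105, 0.924]), 'orientation': array([-114.367,   61.468,  -18.309]), 'force': array([-0.55 ,  0.22 ,  0.122]), 'opening': np.float64(0.001)}
[[ 0.453 -0.889 -0.058]
 [-0.15  -0.14   0.979]
 [-0.879 -0.435 -0.197]]
```

{"api": "move_arm", "payload": {
  "commands": [
    [[-4,-3,-1,0],[-4,-3,-1,0]]
  ]
}}

```text
clock: 5.3
tool_pos: [0.3944, 0.0951, 0.942]
orientation: [-113.1, 58.1, -16.8]
force: [-1.2, -0.0, -0.4]
opening: 0.0004
```

```bash
cat >> st.py <<'E'
import sys
if len(sys.argv)>3: print("tool delta cm",M.T@(np.array(list(map(float,sys.argv[1:4])))-o["tool_pos"])*100)
E
python3 st.py .50 -.028 .32
```

```text
{'clock': np.float64(5.3), 'joint_pos': array([  67.036,   11.149,   71.652,   48.303, -135.337, -111.086]), 'tool_pos': array([0.394, 0.095, 0.942]), 'orientation': array([-113.052,   58.134,  -16.791]), 'force': array([-1.248, -0.031, -0.428]), 'opening': np.float64(0.0)}
[[ 0.505 -0.861 -0.053]
 [-0.153 -0.149  0.977]
 [-0.849 -0.486 -0.207]]
tool delta cm [60.043 22.952  0.278]
```

{"api": "move_arm", "payload": {
  "commands": [
    [[4.3,1.64,0,0],[4.3,1.64,0,0],[4.3,1.64,0,0],[4.3,1.64,0,0],[4.3,1.64,0,0],[4.3,1.64,0,0],[4.3,1.64,0,0],[4.3,1.64,0,0]]
  ]
}}

```text
clock: 6.1
tool_pos: [0.4531, 0.0315, 0.6491]
orientation: [-113.4, 57.6, -17.0]
force: [0.0, 0.3, 1.0]
opening: 0.0005
```

```bash
python3 st.py .50 -.028 .32
```

```text
{'clock': np.float64(6.1), 'joint_pos': array([  56.089,  -20.182,   -6.57 ,   30.876,  -92.683, -135.143]), 'tool_pos': array([0.453, 0.032, 0.649]), 'orientation': array([-113.401,   57.594,  -16.958]), 'force': array([0.018, 0.26 , 1.028]), 'opening': np.float64(0.0)}
[[ 0.513 -0.857 -0.053]
 [-0.156 -0.154  0.976]
 [-0.844 -0.492 -0.213]]
tool delta cm [31.118 13.078  0.947]
```

{"api": "move_arm", "payload": {
  "commands": [
    [[4.4,1.85,0.1,0],[4.4,1.85,0.1,0],[4.4,1.85,0.1,0],[4.4,1.85,0.1,0],[4.4,1.85,0.1,0],[4.4,1.85,0.1,0],[2,1,0.1,0],[0,0,0,0]]
  ]
}}

```text
clock: 6.9
tool_pos: [0.493, -0.0261, 0.3467]
orientation: [-114.0, 57.8, -17.6]
force: [0.3, 0.0, 1.2]
opening: 0.0008
```

```bash
python3 st.py .523 -.028 .253;  python3 - <<'E'
from h import *
for n in("wrist","scene","side"):
    p,d=snapshot(n); cv2.imwrite(f"pics/{n}2.png",p[:,:,::-1])
E
```

```text
{'clock': np.float64(6.9), 'joint_pos': array([  38.061,  -20.191,  -45.101,   34.476,  -51.035, -140.451]), 'tool_pos': array([ 0.493, -0.026,  0.347]), 'orientation': array([-114.017,   57.801,  -17.626]), 'force': array([0.251, 0.044, 1.19 ]), 'opening': np.float64(0.001)}
[[ 0.508 -0.86  -0.052]
 [-0.161 -0.154  0.975]
 [-0.846 -0.487 -0.217]]
tool delta cm [9.484 2.015 1.691]
```

View pics/wrist2.png

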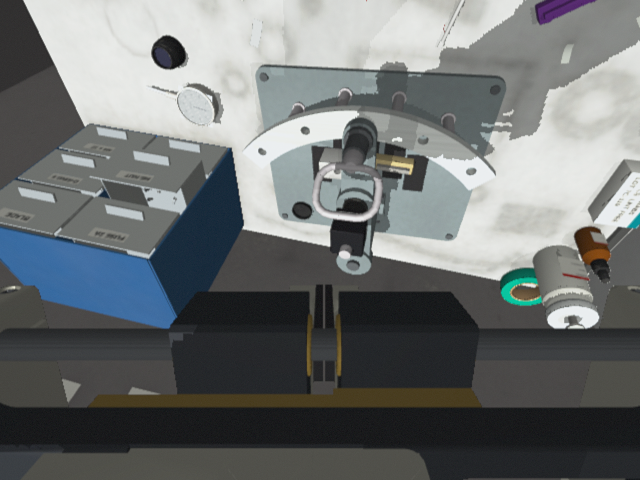

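The wrist view shows the ring centre at about (347,192). Its far (top) bar is at (347,216) and the near (bottom) bar at (348,168). The brass blade is at (395,163), on the left side. The closed fingertips at (325,290) are thin.

Run:
```python
from h import *
np.set_printoptions(precision=4,suppress=True)
T=wristT(); K=calibration("wrist")["mtx"]
print("top",plane(ray("wrist",347,216,T),.206),"cen",plane(ray("wrist",347,192,T),.187), "bot",plane(ray("wrist",348,168,T),.168))
print("tri cen",tri(ray("wrist",347,192,T),ray("scene",342.8,219.7),ray("side",307,249.2)))
g=cv2.imread("pics/wrist2.png")[:,:,::-1].astype(int)
s=g.max(2)-g.min(2); 
for v in(160,185,192,215): print(v,g[v,305:390:3].mean(1).astype(int).tolist())
```

```text
top [ 0.5715 -0.0284  0.206 ] cen [ 0.5591 -0.033   0.187 ] bot [ 0.5459 -0.0367  0.168 ]
tri cen (array([ 0.5538, -0.0348,  0.1881]), [np.float64(0.003985457978627902), np.float64(0.002023429661327117), np.float64(0.002435365195145713)])
160 [168, 167, 166, 53, 54, 133, 139, 139, 138, 140, 140, 133, 118, 85, 95, 102, 99, 94, 91, 75, 113, 151, 149, 148, 116, 110, 112, 98, 88]
185 [159, 163, 162, 161, 181, 106, 162, 164, 162, 155, 159, 151, 165, 165, 166, 169, 167, 165, 163, 166, 167, 167, 168, 85, 200, 179, 98, 100, 99]
192 [158, 159, 157, 191, 179, 157, 163, 162, 164, 164, 163, 151, 94, 80, 133, 157, 159, 151, 147, 87, 72, 83, 171, 76, 198, 174, 86, 98, 102]
215 [54, 47, 129, 160, 160, 162, 214, 232, 236, 234, 231, 197, 214, 198, 184, 170, 156, 149, 157, 167, 210, 226, 210, 83, 87, 96, 95, 98, 164]
```

{"api": "move_arm", "payload": {
  "commands": [
    [[2,0.4,0.3,0],[2,0.4,0.3,0],[2,0.4,0,0],[2,0.4,0,0],[0,0,0,0]]
  ]
}}

```text
clock: 7.55
tool_pos: [0.5219, -0.0334, 0.2729]
orientation: [-113.8, 57.7, -17.4]
force: [0.1, -0.1, -0.2]
opening: 0.0001
```

```bash
python3 st.py .559 -.038 .183
```

```text
{'clock': np.float64(7.55), 'joint_pos': array([  30.054,  -13.841,  -52.801,   42.544,  -35.632, -145.48 ]), 'tool_pos': array([ 0.522, -0.033,  0.273]), 'orientation': array([-113.823,   57.652,  -17.355]), 'force': array([ 0.067, -0.124, -0.181]), 'opening': np.float64(0.0)}
[[ 0.511 -0.858 -0.053]
 [-0.16  -0.155  0.975]
 [-0.845 -0.489 -0.216]]
tool delta cm [9.565 1.286 1.293]
```

{"api": "move_arm", "payload": {
  "commands": [
    [[2,0.3,0.3,0],[2,0.3,0.3,0],[0,0,0,0]]
  ]
}}

```text
clock: 7.85
tool_pos: [0.537, -0.0348, 0.2355]
orientation: [-113.9, 57.6, -17.4]
force: [0.6, -1.2, 0.2]
opening: 0.0007
```

```bash
python3 st.py .560 -.036 .183;  python3 - <<'E'
from h import *
np.set_printoptions(precision=4,suppress=True)
T=wristT()
p,d=snapshot("wrist"); cv2.imwrite("pics/wrist3.png",cv2.resize(p[100:370,200:500],(720,648)[:1]+(600,))[:,:,::-1])
np.savez("pics/w3.npz",p=p,d=d,T=T)
E
```

```text
{'clock': np.float64(7.85), 'joint_pos': array([  24.483,   -9.802,  -56.856,   51.614,  -27.139, -151.581]), 'tool_pos': array([ 0.537, -0.035,  0.235]), 'orientation': array([-113.859,   57.606,  -17.383]), 'force': array([ 0.641, -1.162,  0.176]), 'opening': np.float64(0.001)}
[[ 0.511 -0.858 -0.053]
 [-0.16  -0.155  0.975]
 [-0.844 -0.49  -0.217]]
tool delta cm [5.624 0.62  0.903]
```

View pics/wrist3.png

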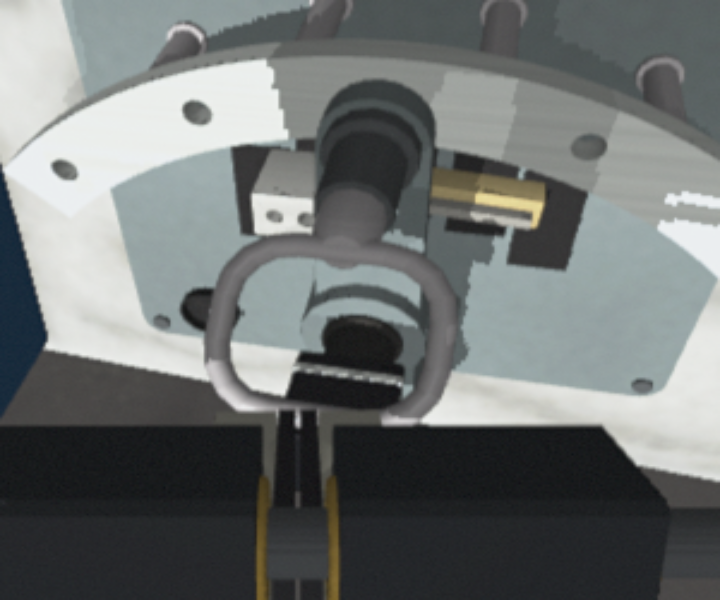

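Ring in the wrist crop: bottom bar at (345,250), top bar at (325,408), just behind the fingertip at (297,410). The tip must go about 1 cm towards +tool z.

Run:
```python
from h import *
np.set_printoptions(precision=4,suppress=True)
z=np.load("pics/w3.npz"); T=z["T"]; d=z["d"]
for n,u,v,h in(("bot",343.7,212.5,.168),("top",335,283,.206),("L",291,247,.187),("R",384,240,.187)):
    r=ray("wrist",u,v,T); k=d[int(v),int(u)]; print(n,plane(r,h), "depth pt",r[0]+r[1]*k)
```

```text
bot [ 0.5362 -0.0363  0.168 ] depth pt [ 0.5354 -0.0362  0.1689]
top [ 0.5579 -0.0325  0.206 ] depth pt [ 0.5602 -0.0326  0.2043]
L [ 0.5562 -0.0649  0.187 ] depth pt [ 0.5524 -0.0639  0.1902]
R [ 0.5337 -0.0097  0.187 ] depth pt [ 0.5412 -0.0091  0.1797]
```

{"api": "move_arm", "payload": {
  "commands": [
    [[0.7,0,0.5,0],[0.8,0.1,0.4,0],[0,0,0,0]]
  ]
}}

```text
clock: 8.2
tool_pos: [0.5444, -0.028, 0.2232]
orientation: [-113.7, 57.6, -17.2]
force: [0.1, -0.7, 0.9]
opening: 0.0005
```

```bash
python3 st.py .562 -.036 .183
```

```text
{'clock': np.float64(8.2), 'joint_pos': array([  22.716,   -8.098,  -58.062,   56.473,  -24.391, -155.516]), 'tool_pos': array([ 0.544, -0.028,  0.223]), 'orientation': array([-113.693,   57.568,  -17.218]), 'force': array([ 0.103, -0.747,  0.914]), 'opening': np.float64(0.001)}
[[ 0.512 -0.857 -0.053]
 [-0.159 -0.155  0.975]
 [-0.844 -0.491 -0.216]]
tool delta cm [ 4.423  0.59  -0.004]
```

{"api": "move_arm", "payload": {
  "commands": [
    [[0.3,0.6,0,0],[0.6,0.6,0,0],[0.8,0,0,0],[0,0,0,0]]
  ]
}}

```text
clock: 8.6
tool_pos: [0.5474, -0.0325, 0.2104]
orientation: [-113.9, 58.6, -17.5]
force: [-0.6, -0.8, -0.2]
opening: 0.0003
```

```bash
python3 st.py .5566 -.038 .1825
```

```text
{'clock': np.float64(8.6), 'joint_pos': array([  21.081,   -6.585,  -58.191,   57.033,  -22.782, -155.181]), 'tool_pos': array([ 0.547, -0.032,  0.21 ]), 'orientation': array([-113.926,   58.592,  -17.483]), 'force': array([-0.648, -0.834, -0.223]), 'opening': np.float64(0.0)}
[[ 0.497 -0.866 -0.056]
 [-0.157 -0.152  0.976]
 [-0.853 -0.476 -0.211]]
tool delta cm [ 2.923  0.617 -0.003]
```

{"api": "move_arm", "payload": {
  "commands": [
    [[0,0.6,0,0],[0,0.6,0,0],[0,0.4,0,0],[0,0,0,0]]
  ]
}}

```text
clock: 9.0
tool_pos: [0.5366, -0.0345, 0.2102]
orientation: [-114.0, 59.2, -17.5]
force: [0.6, 0.6, 0.5]
opening: 0.0002
```

```bash
python3 st.py .5566 -.038 .1825;python3 - <<'E'
from h import *
T=wristT()
p,d=snapshot("wrist"); cv2.imwrite("pics/wrist4.png",cv2.resize(p[130:340,220:460],(680,595))[:,:,::-1])
np.savez("pics/w4.npz",p=p,d=d,T=T)
E
```

```text
{'clock': np.float64(9.0), 'joint_pos': array([  22.636,   -7.604,  -58.226,   53.734,  -24.197, -153.177]), 'tool_pos': array([ 0.537, -0.035,  0.21 ]), 'orientation': array([-113.97 ,   59.192,  -17.548]), 'force': array([0.554, 0.596, 0.526]), 'opening': np.float64(0.0)}
[[ 0.488 -0.871 -0.057]
 [-0.154 -0.151  0.976]
 [-0.859 -0.468 -0.208]]
tool delta cm [ 3.408 -0.394  0.122]
```

View pics/wrist4.png

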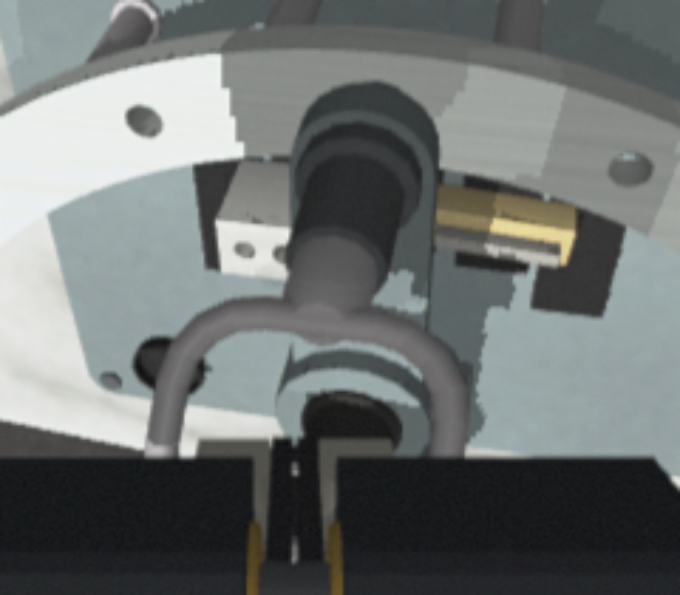

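The tip is now in front of the top bar, with the ring interior (175–440 in the crop) ahead and about centred. I'll advance along the fingers.

{"api": "move_arm", "payload": {
  "commands": [
    [[0.7,0,0.1,0],[0.7,0,0.1,0],[0.7,0,0.1,0],[0,0,0,0]]
  ]
}}

```text
clock: 9.45
tool_pos: [0.5504, -0.0351, 0.1959]
orientation: [-114.2, 59.8, -17.9]
force: [-0.9, -0.5, 0.6]
opening: 0.0007
```

```bash
cat >> st.py <<'E'
for n,P in(("top",[.562,-.0335,.206]),("bot",[.5357,-.036,.168])): print(n,"in tool cm",M.T@(np.array(P)-o["tool_pos"])*100)
E
python3 st.py
```

```text
{'clock': np.float64(9.45), 'joint_pos': array([  19.794,   -4.846,  -58.212,   57.412,  -21.379, -154.991]), 'tool_pos': array([ 0.55 , -0.035,  0.196]), 'orientation': array([-114.241,   59.815,  -17.857]), 'force': array([-0.889, -0.461,  0.585]), 'opening': np.float64(0.001)}
[[ 0.479 -0.876 -0.058]
 [-0.154 -0.149  0.977]
 [-0.864 -0.458 -0.206]]
top in tool cm [-0.344 -1.505 -0.12 ]
bot in tool cm [1.72  2.578 0.573]
```

{"api": "move_arm", "payload": {
  "commands": [
    [[0.7,0.3,0.1,0],[0.7,0.3,0.1,0],[0.5,0.2,0,0],[0,0,0,0]]
  ]
}}

```text
clock: 9.85
tool_pos: [0.5568, -0.0368, 0.1842]
orientation: [-114.4, 60.6, -18.0]
force: [-0.5, -1.3, -0.4]
opening: 0.0003
```

```bash
python3 st.py
```

```text
{'clock': np.float64(9.85), 'joint_pos': array([  18.017,   -3.097,  -58.219,   59.265,  -19.646, -155.715]), 'tool_pos': array([ 0.557, -0.037,  0.184]), 'orientation': array([-114.354,   60.56 ,  -17.995]), 'force': array([-0.504, -1.274, -0.386]), 'opening': np.float64(0.0)}
[[ 0.467 -0.882 -0.06 ]
 [-0.152 -0.147  0.977]
 [-0.871 -0.448 -0.203]]
top in tool cm [-1.705 -1.478 -0.145]
bot in tool cm [0.413 2.58  0.539]
```

{"api": "move_arm", "payload": {
  "commands": [
    [[-0.44,-0.22,-0.1,0],[-0.26,-0.13,-0.06,0],[0,0,0,0]]
  ]
}}

```text
clock: 10.15
tool_pos: [0.5555, -0.0371, 0.1919]
orientation: [-114.4, 60.6, -18.1]
force: [-4.5, -1.2, -3.3]
opening: 0.0003
```

```bash
python3 st.py
```

```text
{'clock': np.float64(10.15), 'joint_pos': array([  19.85 ,   -3.778,  -57.11 ,   55.206,  -21.562, -152.998]), 'tool_pos': array([ 0.556, -0.037,  0.192]), 'orientation': array([-114.416,   60.599,  -18.084]), 'force': array([-4.488, -1.206, -3.265]), 'opening': np.float64(0.0)}
[[ 0.467 -0.882 -0.06 ]
 [-0.152 -0.147  0.977]
 [-0.871 -0.447 -0.203]]
top in tool cm [-0.977 -1.252  0.028]
bot in tool cm [1.144 2.804 0.712]
```

{"api": "move_arm", "payload": {
  "commands": [
    [[-0.35,-0.18,-0.08,0],[-0.35,-0.18,-0.08,0],[0,0,0,0]]
  ]
}}

```text
clock: 10.45
tool_pos: [0.5553, -0.0373, 0.1998]
orientation: [-114.5, 60.6, -18.2]
force: [-6.0, -1.3, -6.6]
opening: 0.0003
```

```bash
python3 st.py
```

```text
{'clock': np.float64(10.45), 'joint_pos': array([  21.276,   -4.346,  -55.923,   51.848,  -23.34 , -150.598]), 'tool_pos': array([ 0.555, -0.037,  0.2  ]), 'orientation': array([-114.478,   60.626,  -18.156]), 'force': array([-6.007, -1.335, -6.624]), 'opening': np.float64(0.0)}
[[ 0.466 -0.883 -0.06 ]
 [-0.153 -0.147  0.977]
 [-0.871 -0.446 -0.203]]
top in tool cm [-0.29  -0.926  0.206]
bot in tool cm [1.834 3.128 0.89 ]
```

{"api": "move_arm", "payload": {
  "commands": [
    [[-0.35,-0.18,-0.08,0],[-0.35,-0.18,-0.08,0],[-0.09,-0.04,-0.02,0],[0,0,0,0]]
  ]
}}

```text
clock: 10.85
tool_pos: [0.5548, -0.0375, 0.2081]
orientation: [-114.5, 60.7, -18.2]
force: [-6.1, -0.4, -8.0]
opening: 0.0005
```

```bash
python3 st.py
python3 - <<'E'
from h import *
a=[snapshot(n)[0] for n in("scene","side","wrist")]
for i,n in enumerate(("scene","side","wrist")): cv2.imwrite(f"pics/{n}5.png",a[i][:,:,::-1])
c=[cv2.resize(a[0][180:330,260:400],(400,428)),cv2.resize(a[1][190:340,270:410],(400,428))]
cv2.imwrite("pics/lift5.png",np.hstack(c)[:,:,::-1])
E
```

```text
{'clock': np.float64(10.85), 'joint_pos': array([  22.561,   -4.957,  -54.665,   48.708,  -25.202, -148.269]), 'tool_pos': array([ 0.555, -0.038,  0.208]), 'orientation': array([-114.536,   60.676,  -18.227]), 'force': array([-6.063, -0.406, -7.983]), 'opening': np.float64(0.0)}
[[ 0.465 -0.883 -0.059]
 [-0.153 -0.146  0.977]
 [-0.872 -0.446 -0.203]]
top in tool cm [ 0.46  -0.603  0.396]
bot in tool cm [2.588 3.45  1.08 ]
```

View pics/lift5.png

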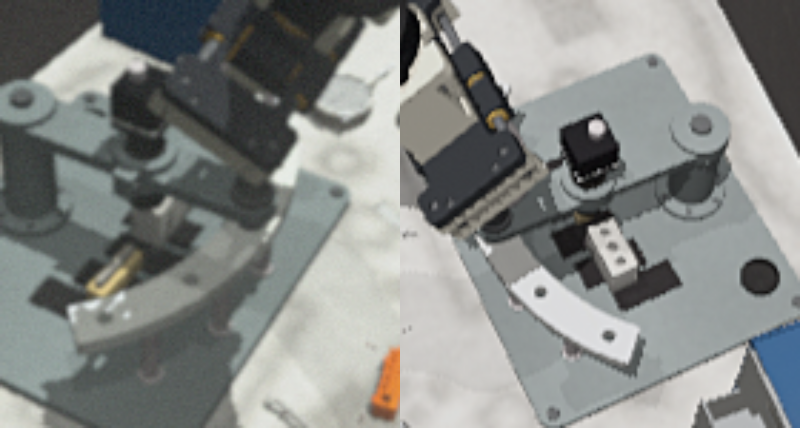

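```bash
cat > sw.py <<'E'
from h import *
import sys
from scipy.spatial.transform import Rotation as R
np.set_printoptions(precision=2,suppress=True)
o=get_obs(); M=R.from_euler("xyz",o["orientation"],degrees=True).as_matrix(); p=o["tool_pos"].copy()
deg,n,sp,up=float(sys.argv[1]),int(sys.argv[2]),float(sys.argv[3]),float(sys.argv[4])
C=np.array([.7276,-.0207,0]); 
for i in range(n):
    q=C+R.from_euler("z",-deg/n,degrees=True).apply(p-C); q[2]=p[2]+up/n
    print((M.T@(q-p)*100).tolist() and np.round(M.T@(q-p)*100,2).tolist(),sp/n); M=M@R.from_euler("x",sp/n).as_matrix(); p=q
print(p)
E
python3 sw.py 15 8 0.28 .003
```

```text
[-0.14, -0.06, 0.55] 0.035
[-0.13, -0.06, 0.55] 0.035
[-0.12, -0.05, 0.55] 0.035
[-0.12, -0.05, 0.56] 0.035
[-0.11, -0.05, 0.56] 0.035
[-0.1, -0.04, 0.56] 0.035
[-0.09, -0.04, 0.56] 0.035
[-0.08, -0.04, 0.56] 0.035
[0.56 0.01 0.21]
```

{"api": "move_arm", "payload": {
  "commands": [
    [[-0.26,-0.13,-0.06,0],[-0.11,-0.04,0.55,0.035],[-0.1,-0.04,0.55,0.035],[-0.1,-0.04,0.55,0.035],[0,0,0,0]]
  ]
}}

```text
clock: 11.5
tool_pos: [0.5537, -0.0204, 0.2108]
orientation: [-108.5, 60.7, -18.2]
force: [-7.8, 1.6, -8.3]
opening: 0.0007
```

```bash
python3 st.py
python3 - <<'E'
from h import *
T=wristT()
p,d=snapshot("wrist"); s,_=snapshot("side"); cv2.imwrite("pics/w6.png",np.hstack([cv2.resize(p[60:310,200:500],(400,333)),cv2.resize(s[190:307,270:410],(400,333))])[:,:,::-1]); np.savez("pics/w6.npz",p=p,d=d,T=T)
E
```

```text
{'clock': np.float64(11.5), 'joint_pos': array([  25.325,   -5.099,  -54.307,   48.224,  -26.883, -156.104]), 'tool_pos': array([ 0.554, -0.02 ,  0.211]), 'orientation': array([-108.517,   60.701,  -18.231]), 'force': array([-7.804,  1.575, -8.269]), 'opening': np.float64(0.001)}
[[ 0.465 -0.885  0.034]
 [-0.153 -0.043  0.987]
 [-0.872 -0.464 -0.155]]
top in tool cm [ 1.006 -0.456 -1.194]
bot in tool cm [ 3.135  3.645 -0.938]
```

View pics/w6.png

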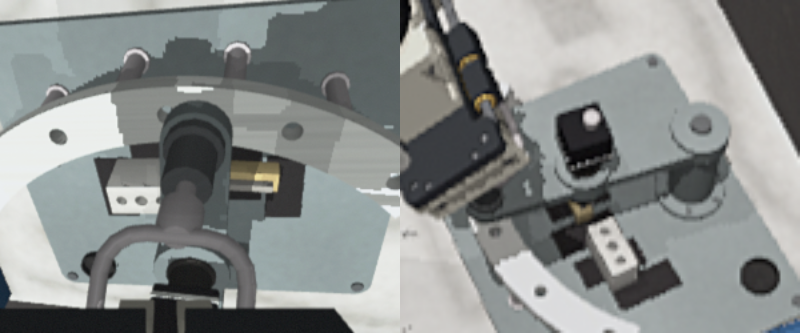

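```bash
cat > ang.py <<'E'
from h import *
def dot(img):
    w=img[205:262,315:360].astype(int); h=cv2.cvtColor(img,cv2.COLOR_RGB2GRAY)[205:262,315:360]
    m=((h>185)).astype(np.uint8); n,l,s,c=cv2.connectedComponentsWithStats(m)
    best=None
    for i in range(1,n):
        x,y,ww,hh,a=s[i]
        if 4<=a<=60 and ww<10 and hh<10:
            r=h[max(0,y-3):y+hh+3,max(0,x-3):x+ww+3]; 
            dark=(r<70).mean()
            if best is None or dark>best[0]: best=(dark,c[i]+[315,205],a)
    return best
def ang(img):
    b=dot(img); q=plane(ray("side",*b[1]),.2)-np.array([.7276,-.0207,0]); return b,np.degrees(np.arctan2(-q[1],-q[0]))
i0=cv2.imread("pics/side0.png")[:,:,::-1].copy(); b0,a0=ang(i0)
if __name__=="__main__":
    s,_=snapshot("side"); b,a=ang(s); print(b0,a0,"->",b,"rot",a-a0)
E
python3 ang.py; python3 sw.py 11 6 0.2 0
```

```text
(np.float64(0.4628099173553719), array([338., 234.]), np.int32(21)) 6.141421168363597 -> (np.float64(0.48484848484848486), array([336.5, 230.8]), np.int32(20)) rot -4.992703541454669
[-0.08, -0.03, 0.55] 0.03333333333333333
[-0.07, -0.03, 0.55] 0.03333333333333333
[-0.06, -0.03, 0.55] 0.03333333333333333
[-0.06, -0.02, 0.55] 0.03333333333333333
[-0.05, -0.02, 0.55] 0.03333333333333333
[-0.04, -0.02, 0.55] 0.03333333333333333
[0.56 0.01 0.21]
```

{"api": "move_arm", "payload": {
  "commands": [
    [[-0.08,-0.03,0.55,0.035],[-0.07,-0.03,0.55,0.035],[-0.06,-0.03,0.55,0.035],[-0.06,-0.02,0.55,0.035],[-0.05,-0.02,0.5,0.035],[0,0,0,0]]
  ]
}}

```text
clock: 12.25
tool_pos: [0.5561, 0.0071, 0.2109]
orientation: [-98.4, 60.7, -18.1]
force: [-8.5, 2.1, -8.6]
opening: 0.0006
```

```bash
python3 st.py; python3 ang.py; python3 sw.py 2 1 0 0;python3 sw.py 0 1 0 -.001
```

```text
{'clock': np.float64(12.25), 'joint_pos': array([  28.821,   -4.473,  -53.838,   48.702,  -28.44 , -169.627]), 'tool_pos': array([0.556, 0.007, 0.211]), 'orientation': array([-98.439,  60.689, -18.138]), 'force': array([-8.475,  2.109, -8.605]), 'opening': np.float64(0.001)}
[[ 0.465 -0.865  0.186]
 [-0.152  0.129  0.98 ]
 [-0.872 -0.484 -0.072]]
top in tool cm [ 1.325 -0.794 -3.836]
bot in tool cm [ 3.453  3.289 -4.298]
(np.float64(0.4628099173553719), array([338., 234.]), np.int32(21)) 6.141421168363597 -> (np.float64(0.45454545454545453), array([334.84210526, 224.84210526]), np.int32(19)) rot -14.033992837451517
[-0.04, -0.02, 0.6] 0.0
[0.56 0.01 0.21]
[0.09, 0.05, 0.01] 0.0
[0.56 0.01 0.21]
```

{"api": "move_arm", "payload": {
  "commands": [
    [[-0.02,-0.01,0.35,0],[-0.02,-0.01,0.35,0],[0,0,0,0],[0.5,0.28,0.04,0],[0.5,0.28,0.04,0],[0.5,0.28,0.04,0],[0.25,0.14,0.02,0],[0,0,0,0]]
  ]
}}

```text
clock: 13.1
tool_pos: [0.5602, 0.0136, 0.1959]
orientation: [-98.1, 60.7, -17.7]
force: [-0.2, -0.7, -0.1]
opening: 0.0003
```

```bash
python3 st.py; python3 ang.py; python3 sw.py 2 1 0 0
```

```text
{'clock': np.float64(13.1), 'joint_pos': array([  27.344,   -2.977,  -55.464,   53.419,  -25.556, -173.587]), 'tool_pos': array([0.56 , 0.014, 0.196]), 'orientation': array([-98.145,  60.712, -17.738]), 'force': array([-0.189, -0.678, -0.077]), 'opening': np.float64(0.0)}
[[ 0.466 -0.865  0.184]
 [-0.149  0.128  0.98 ]
 [-0.872 -0.484 -0.069]]
top in tool cm [-0.093 -1.248 -4.65 ]
bot in tool cm [ 2.033  2.836 -5.116]
(np.float64(0.4628099173553719), array([338., 234.]), np.int32(21)) 6.141421168363597 -> (np.float64(0.45454545454545453), array([334.33333333, 223.27777778]), np.int32(18)) rot -16.462686372536144
[-0.03, -0.04, 0.59] 0.0
[0.56 0.02 0.2 ]
```

{"api": "move_arm", "payload": {
  "commands": [
    [[0,0.2,0,-0.1],[0.2,0.3,0,-0.1],[0.4,0.3,0,0],[0.4,0.1,0,0],[0,0,0,0]]
  ]
}}

```text
clock: 13.65
tool_pos: [0.5574, 0.0123, 0.1836]
orientation: [-109.5, 60.6, -17.7]
force: [1.3, 0.8, 2.9]
opening: 0.0002
```

```bash
cat >> st.py <<'E'
from ang import *
s,_=snapshot("side"); b,a=ang(s); rot=a-a0; C=np.array([.7276,-.0207,0]); Q=R.from_euler("z",rot,degrees=True).as_matrix()
print("rot",rot)
for n,P in(("top",[.562,-.0335,.206]),("bot",[.5357,-.036,.168])):
    w=C+Q@(np.array(P)-C); print(n,w,"home, in tool cm",M.T@(w-o["tool_pos"])*100)
W=C+Q@np.array([.01-.19,0,0])*0
print("tangent left in tool per cm",M.T@Q@np.array([-.077,.997,0]), "down",M.T@[0,0,-1])
E
python3 st.py|tail -12
```

```text
{'clock': np.float64(13.65), 'joint_pos': array([  25.179,   -2.432,  -57.559,   58.592,  -22.993, -165.857]), 'tool_pos': array([0.557, 0.012, 0.184]), 'orientation': array([-109.548,   60.648,  -17.675]), 'force': array([1.293, 0.806, 2.913]), 'opening': np.float64(0.0)}
[[ 0.467 -0.884  0.008]
 [-0.149 -0.069  0.986]
 [-0.872 -0.462 -0.164]]
top in tool cm [-1.056 -1.124 -4.885]
bot in tool cm [ 1.065  2.974 -4.53 ]
rot -16.462686372536144
top [0.565 0.014 0.206] home, in tool cm [-1.614 -1.733 -0.201]
bot [0.539 0.019 0.168] home, in tool cm [0.412 2.28  0.9  ]
tangent left in tool per cm [-0.048 -0.252  0.966] down [0.872 0.462 0.164]
```

{"api": "move_arm", "payload": {
  "commands": [
    [[-0.3,0,0,0],[0,-0.05,0.3,0],[0,-0.08,0.3,0],[0,-0.08,0.3,0],[0,0,0,0]]
  ]
}}

```text
clock: 14.2
tool_pos: [0.5569, 0.0214, 0.1848]
orientation: [-109.7, 60.7, -17.9]
force: [0.1, -2.9, 6.6]
opening: 0.0007
```

```bash
python3 st.py|tail -12
```

```text
{'clock': np.float64(14.2), 'joint_pos': array([  26.992,   -2.345,  -57.092,   57.424,  -24.164, -166.217]), 'tool_pos': array([0.557, 0.021, 0.185]), 'orientation': array([-109.74 ,   60.724,  -17.87 ]), 'force': array([ 0.13 , -2.882,  6.565]), 'opening': np.float64(0.001)}
[[ 0.465 -0.885  0.008]
 [-0.15  -0.07   0.986]
 [-0.872 -0.46  -0.165]]
top in tool cm [-0.785 -1.041 -5.763]
bot in tool cm [ 1.343  3.054 -5.404]
rot -17.283093101492593
top [0.566 0.016 0.206] home, in tool cm [-1.361 -1.712 -0.851]
bot [0.54  0.022 0.168] home, in tool cm [0.669 2.288 0.29 ]
tangent left in tool per cm [-0.043 -0.265  0.963] down [0.872 0.46  0.165]
```

{"api": "move_arm", "payload": {
  "commands": [
    [[-0.5,0,0,0],[0,-0.08,0.3,0],[0,-0.08,0.3,0],[0,0,0,0]]
  ]
}}

```text
clock: 14.65
tool_pos: [0.5558, 0.0289, 0.1879]
orientation: [-109.7, 60.8, -17.8]
force: [0.3, 0.6, -0.0]
opening: 0.0006
```

```bash
python3 st.py|tail -12
```

```text
{'clock': np.float64(14.65), 'joint_pos': array([  28.744,   -2.52 ,  -56.508,   55.677,  -25.375, -165.829]), 'tool_pos': array([0.556, 0.029, 0.188]), 'orientation': array([-109.712,   60.801,  -17.764]), 'force': array([ 0.306,  0.634, -0.03 ]), 'opening': np.float64(0.001)}
[[ 0.465 -0.885  0.007]
 [-0.149 -0.071  0.986]
 [-0.873 -0.459 -0.165]]
top in tool cm [-0.358 -0.94  -6.447]
bot in tool cm [ 1.774  3.151 -6.086]
rot -18.94840276911394
top [0.567 0.021 0.206] home, in tool cm [-0.945 -1.751 -1.071]
bot [0.541 0.027 0.168] home, in tool cm [1.086 2.225 0.146]
tangent left in tool per cm [-0.027 -0.29   0.956] down [0.873 0.459 0.165]
```

{"api": "move_arm", "payload": {
  "commands": [
    [[0,-0.08,0.2,0],[0,0,0,0]]
  ]
}}

```text
clock: 14.9
tool_pos: [0.5567, 0.0306, 0.1884]
orientation: [-109.7, 60.8, -17.8]
force: [-0.1, -0.5, -0.6]
opening: 0.0003
```

```bash
python3 st.py|tail -12
python3 - <<'E'
from h import *
a=[snapshot(n)[0] for n in("scene","wrist")]
cv2.imwrite("pics/v7.png",np.hstack([cv2.resize(a[0][180:330,260:400],(400,428)),cv2.resize(a[1][100:330,200:415],(400,428))])[:,:,::-1])
E
```

```text
{'clock': np.float64(14.9), 'joint_pos': array([  28.949,   -2.421,  -56.359,   55.62 ,  -25.52 , -165.975]), 'tool_pos': array([0.557, 0.031, 0.188]), 'orientation': array([-109.701,   60.776,  -17.793]), 'force': array([-0.136, -0.492, -0.62 ]), 'opening': np.float64(0.0)}
[[ 0.465 -0.885  0.008]
 [-0.149 -0.07   0.986]
 [-0.873 -0.46  -0.165]]
top in tool cm [-0.338 -0.832 -6.604]
bot in tool cm [ 1.793  3.261 -6.246]
rot -19.421567812923055
top [0.567 0.022 0.206] home, in tool cm [-0.93  -1.68  -1.098]
bot [0.542 0.029 0.168] home, in tool cm [1.1   2.292 0.139]
tangent left in tool per cm [-0.024 -0.297  0.955] down [0.873 0.46  0.165]
```

View pics/v7.png

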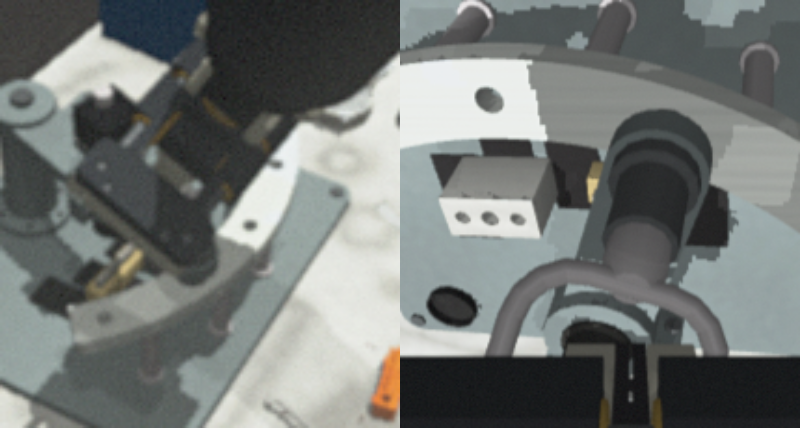

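```bash
cat > ringz.py <<'E'
from h import *
np.set_printoptions(precision=4,suppress=True)
T=wristT(); p,d=snapshot("wrist")
def run(p,d,T,pts):
    for u,v in pts:
        D=d[v-1:v+2,u-1:u+2]; k=np.median(D[D>0]); r=ray("wrist",u,v,T); print((u,v),r[0]+r[1]*k)
import sys
run(p,d,T,[tuple(map(int,a.split(","))) for a in sys.argv[1:]])
z=np.load("pics/w3.npz"); print("home ref"); run(z["p"],z["d"],z["T"],[(344,213),(320,213),(362,214)])
z=np.load("pics/w4.npz"); run(z["p"],z["d"],z["T"],[(334,242),(310,241)])
E
python3 ringz.py 324,250 300,246 330,250 345,250
```

```text
(324, 250) [0.5381 0.028  0.1688]
(300, 246) [0.5367 0.0161 0.1693]
(330, 250) [0.5381 0.031  0.1684]
(345, 250) [0.7014 0.0247 0.0096]
home ref
(344, 213) [ 0.5353 -0.0359  0.1694]
(320, 213) [ 0.5377 -0.0506  0.1709]
(362, 214) [ 0.5332 -0.025   0.1695]
(334, 242) [ 0.5336 -0.0365  0.1695]
(310, 241) [ 0.5364 -0.0503  0.1696]
```

The ring's bottom bar is at z 0.1688, against 0.1694 with the pin home at the start, so the pin has dropped in the new hole. Now I'll withdraw.

{"api": "move_arm", "payload": {
  "commands": [
    [[0,0.15,-0.4,0],[-0.5,0,-0.2,0],[-1,0,0,0],[-2,0,0,0],[-3,0,0,0],[-4,1,0,0],[-4,1,0,0],[0,0,0,0]]
  ]
}}

```text
clock: 15.9
tool_pos: [0.4694, 0.0462, 0.3107]
orientation: [-108.9, 60.6, -16.9]
force: [1.3, 0.4, -0.0]
opening: 0.0001
```

```bash
python3 st.py|tail -12
python3 - <<'E'
from h import *
a=[snapshot(n) for n in("side","wrist")]; np.savez("pics/w8.npz",p=a[1][0],d=a[1][1],T=wristT())
a=[x[0] for x in a]
cv2.imwrite("pics/v8.png",np.hstack([cv2.resize(a[0][180:340,265:425],(400,400)),cv2.resize(a[1][0:320,160:480],(400,400))])[:,:,::-1])
E
```

```text
{'clock': np.float64(15.9), 'joint_pos': array([  50.03 ,  -18.822,  -47.475,   33.952,  -54.075, -156.621]), 'tool_pos': array([0.469, 0.046, 0.311]), 'orientation': array([-108.852,   60.552,  -16.883]), 'force': array([ 1.312,  0.398, -0.006]), 'opening': np.float64(0.0)}
[[ 0.47  -0.882  0.006]
 [-0.143 -0.07   0.987]
 [-0.871 -0.465 -0.159]]
top in tool cm [14.613 -2.739 -6.155]
bot in tool cm [16.721  1.368 -5.813]
rot -19.421567812923055
top [0.567 0.022 0.206] home, in tool cm [14.06  -3.584 -0.644]
bot [0.542 0.029 0.168] home, in tool cm [16.072  0.401  0.576]
tangent left in tool per cm [-0.016 -0.296  0.955] down [0.871 0.465 0.159]
```

View pics/v8.png

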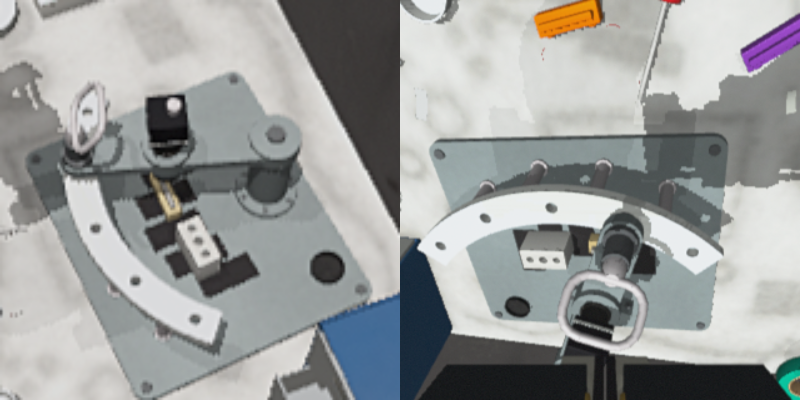

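```bash
python3 ringz.py 324,217 318,218 320,276 2>&1 | head -3
python3 - <<'E'
from h import *
p,_=snapshot("side"); q=np.load("pics/side0.npz")["p"]
def c(im,f,b):
    y0,y1,x0,x1=b; h=cv2.cvtColor(im,cv2.COLOR_RGB2HSV)[y0:y1,x0:x1].astype(int); m=f(h); v,u=np.nonzero(m); return np.round([u.mean()+x0,v.mean()+y0,m.sum()],1) if m.any() else None
blk=lambda h:(h[...,2]>190)&(h[...,1]<30)
cap=lambda h:h[...,2]<60
for n,f,b in(("block",blk,(266,295,333,355)),("cap",cap,(275,300,380,410))): print(n,c(q,f,b),c(p,f,b))
E
```

```text
(324, 217) [0.537  0.0216 0.1636]
(318, 218) [0.536  0.0166 0.167 ]
(320, 276) [0.5677 0.0251 0.208 ]
block [344.1 276.4 147. ] [344.  276.2 153. ]
cap [395.7 286.6 124. ] [395.7 286.6 128. ]
```

Ring heights (0.164–0.167 bottom bar, 0.208 top bar) match the home position, and the block and cap have not moved. I'm handing in.

```bash
python3 -c "
from h import *
print(close_job())"
```

```text
the job is handed in; nothing more can be done
None
```

The stand's camera is now over the blade: the arm went one hole to the left, the pin dropped home there, and the hand is about 14 cm clear of the ring. The job was handed in at about 16 s.

**What I did:** Move rows cannot tilt the tool, so I tilted the closed hand about 30° by pushing against the arm's reach and joint limits high up. I then put the tip through the ring and lifted the pin with about 8 N. I swung the arm about 17° with the pin lifted. After that I lowered the hand and pushed the ring sideways until the pin fell in.

**Last checks:**
- **Arm angle:** it measured −19.4° from the side view. The expected value is −20°, and the measure had been reading slightly low. The view shows three free holes to the right of the arm and one to its left, as it should.
- **Pin:** the ring's bars are back at their starting heights within a few mm: bottom bar 0.164–0.169 m, top bar 0.208 m. That agrees with a pin fully home, as 11 mm of lift would show.
- **Other things:** the setting block and cap are within 0.2 px of where they started. I checked the blade only by eye, as it is partly hidden under the camera. I did not measure the cup, loupe, roller or driver.

**Irregularities:**
- **Contact at about 4.6 s:** while tilting, the hand or arm touched something not visible in the pictures, well above the bench. It read about 43 N at the wrist, with 38 N of that upward. I backed off at once and nothing in the scene moved. The true contact force is unknown and may have been at or above the 40 N limit.
- **Tip on the ring:** the tip pressed briefly on the ring at about 7 N before the pin dropped.

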